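# Unclamp the fittings tray and gather the fittings in its cut corner

### The arm

A 6-joint arm with a two-finger parallel gripper is mounted at the origin on the work surface. World frame = base frame: x ahead of the robot, y to its left, z up, the work surface at z = 0. Lengths are in m, angles in degrees, forces in N, time in s.
With the tool pointing down it reaches from about 0.25 to 0.725 m from the base axis. Payload 4 kg.
Tool frame: the origin (TCP) lies at the very end of the fingers, on their centre line; the grasp point (between the pads) lies 19 mm behind it; z points along the fingers, y is the line along which they close (so a half turn about z gives the same grasp; the last joint's range is limited). The gripper opens to 85 mm and grips with 20 to 120 N. Pads are 22 mm wide; open, the fingers measure 114 mm over their backs; the gripper's body (76 mm by 85 mm) begins 54 mm behind the grasp point. The pads swing forward as they close: fully open they stand 13 mm farther back than shut.
Start: joints at [76.662, 13.785, 0.286, 76.501, 0, 90], TCP at [0.115, 0.487, 0.231] pointing down, gripper open.
Joint ranges: [-155.79, 155.79], [-60.16, 107.12], [-62.33, 73.08], [-114, 123.19], [-81.49, 82.49], [-180, 180]. Speed limits (degrees/s): [159.86, 159.86, 180, 180, 180, 180].

### API

Orientations are given as [roll, pitch, yaw] about the fixed x, y, z axes, in that order (R = Rz(yaw) Ry(pitch) Rx(roll)).
In Python, from cell import telemetry, vision, order gives the robot as it stands.
- The arm moves only by the shell command python3 -m pendant 'ROWS' [FORCE]. ROWS is JSON, one flat list of numbers, 7 for each row, row after row: the shift along the tool's x, y, z in m, then the turn, a rotation vector about the tool's x, y, z in rad, then the closure, from 0 (fully open) to 1 (shut). In form: [dx, dy, dz, wx, wy, wz, claw, dx, dy, dz, wx, wy, wz, claw, ...]. A call has 1 to 8 rows; each row is the pose to reach, as a shift and turn from the pose commanded when the call began, along the tool's axes at that moment; what a row does not reach only later rows make up. A row lasts 1/10 s, in which the tool goes at most 50 mm and 8.59 degrees, less where a joint would pass 70% of its speed; a pose out of reach is approached as far as the arm can. A call with a gripper value outside its range is refused whole. The fingers move at their own pace and stop on an object; FORCE is the grip in N (left out, the last holds). Time passes only in rows, so rows that repeat a pose let the fingers close. It gives the time, the measured TCP pose, the force, the opening and the grip force at its end, in the units of the state.
- telemetry.get_state(): the state, without advancing time (a new reading comes with each control period).
- vision.capture(name): name is "side" or "top"; returns a dict with "frame" (420x560x3 uint8, red, green, blue), "camera_matrix" (3x3 intrinsics, pixels), "k1" (the pictures are not rectified: a ray, as slopes to the right and down, at radius r is drawn at 1 + k1 r^2 times it, then the intrinsics apply), "rvec" (rotation vector, rad) and "tvec" (3), from world to camera coordinates, as OpenCV has them. Camera axes: x right, y down, z forward; pixel columns grow to the right and rows downward; lengths in m; the calibration is good to about 2 mm. A picture is of the moment at which its call begins. There is no depth.
- order.sign_off(): hands the job in; it is judged then, once.
The state is a dict: "clock": time; "joint_pos": joint angles; "qvel": joint speeds; "joint_efforts": joint torques, N m; "tcp_pos": TCP position; "tool_rot": TCP orientation; "force": force on the tool from outside, world axes, zero at the start; "ft_torque": the same for the moment, N m; "width": finger opening in m; "grasp_force": force on a finger pad.
Only numpy, scipy, OpenCV 4.12 (cv2) and the standard library are available. Lean on these libraries where they do the work, as an engineer would, in place of code of your own. Each camera call takes 0.05 s, during which the arm holds its last target. There are 200 camera calls.

### The job

The white tray of loose fittings is held on its bench dock by a swing clamp: turn the clamp's knob a quarter turn clockwise, as far as it goes, so that its finger is clear of the tray, then take the tray by its handle and lift it well clear of the dock. In the air, tip it by about 30 degrees with its cut-off corner lowest until all four fittings have slid together into that corner, and finish still holding the tray there, tilted and motionless. Do not spill a fitting, and leave the other things on the bench alone.

Things in the scene. Friction and masses are not known exactly. Their poses are not given: they have to be found in the camera images.
- dock: fixed dark steel plate 210 x 207 mm, 8 mm thick, on the bench; origin on the bench under the tray's centre (the plate reaches from y = -125 to +82 mm and x = -105 to +105 mm of it). Lips 10 mm high around the tray's foot, with 2.5 mm of play, so the tray is lifted straight up. The dock's +z is up; it is turned about z from start to start
- clamp (a joint): angle of the swing clamp, rad: 0 = its steel finger points along the dock's +y, across the rim of the tray and 14 mm inward of its outer face, 2 mm above the rim, and blocks lifting; grows as the knob is turned clockwise seen from above; stop at 1.57, finger parallel to the tray's side and clear of it (clear from 1.2). Starts between 0 and 0.3. Light friction, 0.05 N m; it stays where it is left
- clamp_grip (a point): centre of the clamp knob's grip bar, on the vertical turning axis, which stands at (0, -94) mm in the dock's frame, 74 mm above the bench. The black bar is 44 mm long, 12 mm thick, 22 mm high (62 to 84 mm above the bench), and lies in line with the clamp's finger (the point's y axis is along the bar and points the finger's way); to turn it, take it across its 12 mm. Below it lies the finger, 12 mm wide, 50 to 58 mm above the bench, reaching 38 mm from the axis
- tray: white plastic tray, 180 (x) x 140 (y) x 40 mm high, walls and floor 4 mm, 0.28 to 0.46 kg; origin at the centre of its underside, which starts 8 mm above the bench on the dock, tray axes parallel to the dock's. Its (-x, +y) corner is cut off at 45 degrees, 50 mm along each side; the three others are square
- tray_handle (a point): middle of the tray's handle bar, 96 mm above the tray's underside over its centre (104 mm above the bench at the start). Bar of aluminium, 188 mm long along the tray's x, 14 mm wide (y), 12 mm high, on an upright at each end; rigid on the tray. Take it from above across its 14 mm. Nothing else is above the tray
- cut_corner (a point): on the tray floor at the middle of the inner face of the diagonal wall that closes the cut-off corner, at (-62, 42, 4) mm in the tray's frame; the diagonal wall is about 67 mm long inside
- fitting1: loose steel compression fitting: hexagon 17 mm across flats and 11 mm high with a round 12 mm stub on top, 17 mm high in all, 20 g; lies on its hexagon on the tray floor; origin at the centre of its underside. All four are alike. They slide easily on the smooth tray floor (they begin to slide at about 7 to 10 degrees of tilt, and run freely, also along a wall, at 30 degrees)
- fitting2: like fitting1
- fitting3: like fitting1
- fitting4: like fitting1
- bottle: bystander: amber bottle 60 mm across, 130 mm high, origin under its centre
- screwdriver: bystander: screwdriver lying on the bench to the robot's left, about 200 mm long, origin under its middle, handle to its -x
- carton: bystander: cardboard carton 110 x 130 x 70 mm, origin under its centre
Not all that is in view belongs to the job. Of the things like the tray, leave any that is purple; of the rest the larger one is meant.

How it is judged:
By the outcome, as a careful person would: the job done as asked, in the order asked, and still so for the second after the job is handed in, while the arm keeps its last pose, push and grip.
It also fails if it takes over 51 s, if anything falls off the work surface, if the arm or the gripper's body presses on something with over 40 N, if the wrist force passes 120 N, or if a joint passes its speed limit or range.

## Working session

There is one attempt and no reset: what is moved stays moved. The work goes in short steps, Python scripts to look and compute and a shell command to move; the robot and the scene stay as the last step left them, time stands still between calls to the robot, and variables do not carry over. Pictures are saved under pics/ and viewed, at most 10 in all, crops included, and the job is handed in when it is done.

```bash
ls; mkdir -p pics
python3 - <<'E'
from cell import telemetry, vision
import cv2
for n in("top","side"):
    c=vision.capture(n); cv2.imwrite(f"pics/{n}0.png",c["frame"][:,:,::-1]); print(n,c["camera_matrix"],c["k1"],c["rvec"],c["tvec"])
print(telemetry.get_state())
E
```

```text
pics
top [[462.09555398   0.         278.02623504]
 [  0.         462.09555398 203.23456808]
 [  0.           0.           1.        ]] 0.004771952222068936 [ 2.14821517 -2.11676925  0.17926944] [0.03482185 0.50338857 1.13665076]
side [[491.89757678   0.         279.20294688]
 [  0.         491.89757678 202.37913826]
 [  0.           0.           1.        ]] -0.12281789287723634 [ 0.28588529 -2.85791449  1.04400219] [0.51482776 0.12293827 1.53395443]
{'clock': 0.1, 'joint_pos': array([ 7.66610147e+01,  1.38290918e+01,  2.22637201e-01,  7.65015176e+01,
       -7.05962668e-04,  8.99987948e+01]), 'qvel': array([ 0.06628853, -0.00945488,  0.25447306,  0.01939573, -0.02571861,
       -0.06175096]), 'joint_efforts': array([-5.42790658e-04, -3.73140442e+01,  2.53008682e+01,  1.08855122e-02,
       -4.15740624e-05,  4.48038151e-06]), 'tcp_pos': array([0.11523169, 0.4859709 , 0.23049945]), 'tool_rot': array([-1.79892028e+02,  7.03690345e-04,  1.66662221e+02]), 'force': array([0.15665356, 0.38297586, 0.15357496]), 'ft_torque': array([ 0.00750755, -0.04614131, -0.00661064]), 'grasp_force': 0.0, 'width': 0.08542703168632312}
```

View pics/top0.png

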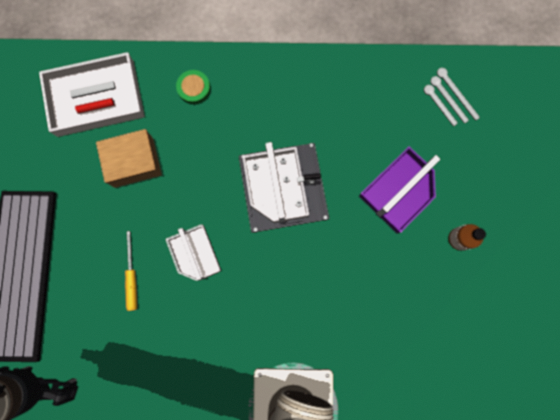

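View pics/side0.png

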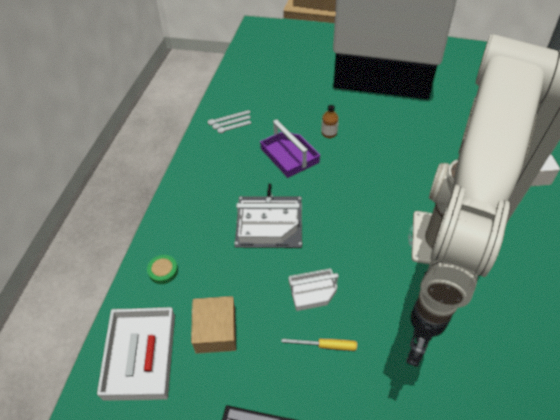

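Top view: the tray-like things are the white tray with handle on the dark dock (275,187), a smaller white tray (192,252), and a purple one (402,190). There is also a white box without a handle at (92,93). Leaving out the purple tray, the larger white handled tray at (275,187) fits: it's on the dock with a clamp at about (310,181) and holds fittings. I'll confirm in one enlarged crop.

```bash
cat > h.py <<'E'
import numpy as np, cv2
from scipy.spatial.transform import Rotation as R
from cell import telemetry, vision
def undist(c,px):
    K=np.array(c["camera_matrix"]); d=np.array([c["k1"],0,0,0,0.])
    return cv2.undistortPoints(np.array(px,float).reshape(-1,1,2),K,d)[:,0]
def onplane(c,px,z):
    Rm=cv2.Rodrigues(np.array(c["rvec"]))[0]; t=np.array(c["tvec"]); o=-Rm.T@t
    n=undist(c,px); d=np.c_[n,np.ones(len(n))]@Rm
    return o+d*((z-o[2])/d[:,2])[:,None]
def proj(c,P):
    return cv2.projectPoints(np.array(P,float).reshape(-1,1,3),np.array(c["rvec"]),np.array(c["tvec"]),np.array(c["camera_matrix"]),np.array([c["k1"],0,0,0,0.]))[0][:,0]
def rel(p,Rt):  # shift and rotvec from commanded(measured) pose to target, tool axes
    s=telemetry.get_state(); R0=R.from_euler('xyz',s["tool_rot"],degrees=True)
    return R0.inv().apply(np.array(p)-s["tcp_pos"]), (R0.inv()*Rt).as_rotvec()
E
python3 - <<'E'
from h import *
c=vision.capture("top"); f=c["frame"]
cv2.imwrite("pics/crop1.png",cv2.resize(f[130:245,225:345,::-1],None,fx=5,fy=5,interpolation=cv2.INTER_CUBIC))
E
```

```text
(no output)
```

View pics/crop1.png

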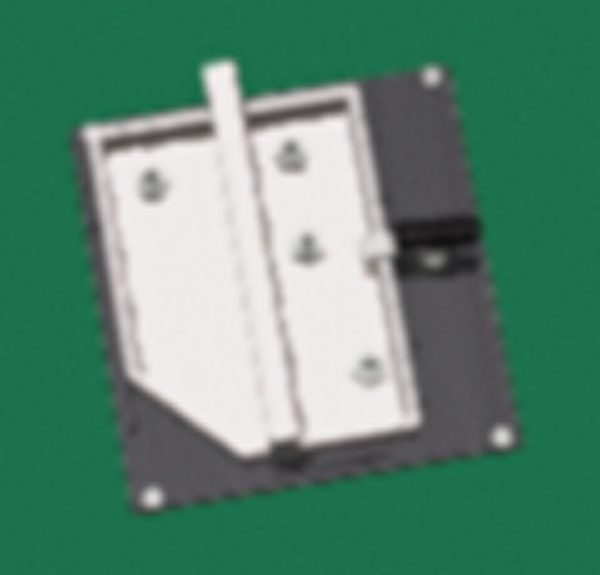

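The crop confirms it: the white tray on the dock has its cut corner at crop (190,415), four fittings, a black knob bar at (437,230), and a finger over the rim at (378,247). The dock's -x points toward the robot. Next I'll measure.

Run:
```python
from h import *
c=vision.capture("top"); f=c["frame"]; hsv=cv2.cvtColor(f,cv2.COLOR_RGB2HSV)
m=np.zeros(f.shape[:2],np.uint8); m[135:240,230:340]=255*((hsv[135:240,230:340,1]<110))
m=cv2.morphologyEx(m,cv2.MORPH_CLOSE,np.ones((5,5)))
m=cv2.morphologyEx(m,cv2.MORPH_OPEN,cv2.getStructuringElement(cv2.MORPH_ELLIPSE,(15,15)))
k=max(cv2.findContours(m,0,2)[0],key=cv2.contourArea)
b=cv2.boxPoints(cv2.minAreaRect(k)); P=onplane(c,b,.008)
print(b,P); print([np.linalg.norm(P[i]-P[i-1]) for i in range(4)])
for i in range(4):
    d=P[i]-P[i-1]; print(np.degrees(np.arctan2(d[1],d[0])))
cr=lambda q:np.array(q)/5+[225-.4,130-.4]
S=onplane(c,cr([(431,76),(502,437),(152,498)]),.010); print("screws",S)
d=S[0]-S[1];print(np.degrees(np.arctan2(d[1],d[0])),np.linalg.norm(d)); d=S[2]-S[1];print(np.degrees(np.arctan2(d[1],d[0])),np.linalg.norm(d))
B=onplane(c,cr([(220,64),(285,443)]),.110);d=B[0]-B[1];print("bar",B,B.mean(0),np.degrees(np.arctan2(d[1],d[0])),np.linalg.norm(d))
Kb=onplane(c,cr([(397,236),(479,227)]),.084);d=Kb[0]-Kb[1];print("knob",Kb,Kb.mean(0),np.degrees(np.arctan2(d[1],d[0])),np.linalg.norm(d))
s=vision.capture("side");g=s["frame"]
cv2.imwrite("pics/side1.png",cv2.resize(g[170:260,220:320,::-1],None,fx=6,fy=6,interpolation=cv2.INTER_CUBIC))
```

```text
[[237.13799 152.80496]
 [315.24268 139.41559]
 [328.86517 218.88028]
 [250.7605  232.26965]] [[ 0.64409718  0.15382898  0.008     ]
 [ 0.68442648 -0.05524694  0.008     ]
 [ 0.46922493 -0.09110202  0.008     ]
 [ 0.43110899  0.11208851  0.008     ]]
[np.float64(0.2170397076172226), np.float64(0.2129300180175248), np.float64(0.21816804307677723), np.float64(0.20673465540850303)]
11.088043342568042
-79.08213173625498
-170.54074635860042
100.62447966360614
screws [[ 0.66861897 -0.04319835  0.01      ]
 [ 0.47375182 -0.08081597  0.01      ]
 [ 0.43906391  0.10114864  0.01      ]]
10.926116125649354 0.19846483786920185
100.79279996525138 0.18524138909170812
bar [[0.64274069 0.0674845  0.11      ]
 [0.45515721 0.03298723 0.11      ]] [0.54894895 0.05023587 0.11      ] 10.420465648294016 0.19072918332812935
knob [[ 0.56336079 -0.02143321  0.084     ]
 [ 0.56854634 -0.06219057  0.084     ]] [ 0.56595357 -0.04181189  0.084     ] 97.25077268373389 0.041085917648155064
```

View pics/side1.png

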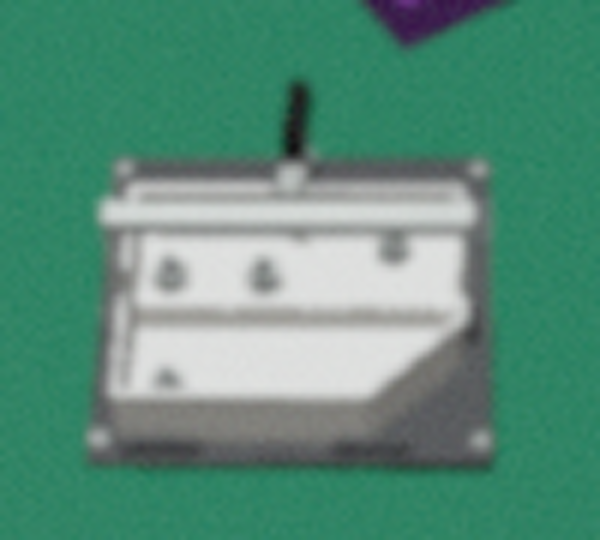

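```bash
cat >> h.py <<'E'
def down(ydeg): # tool down with tool y heading ydeg
    return R.from_euler('xyz',[180,0,ydeg+90],degrees=True)
E
python3 - <<'E'
from h import *
s=vision.capture("side"); cr=lambda q:np.array(q)/6+[220-.4,170-.4]
for n,q,z in(("knob",[(292,158),(300,84)],.082),("bar",[(478,212),(98,212)],.108),("screws",[(480,168),(480,438),(98,438),(125,168)],.010)):
    P=onplane(s,cr(q),z);d=P[1]-P[0];print(n,P.round(4),P.mean(0),np.degrees(np.arctan2(d[1],d[0])))
for y in(7,187):
  print(rel([.5665,-.042,.2],down(y)))
E
```

```text
knob [[ 0.5624 -0.0115  0.082 ]
 [ 0.5697 -0.064   0.082 ]] [ 0.56605531 -0.03774732  0.082     ] -82.08493704515847
bar [[0.4559 0.0279 0.108 ]
 [0.6459 0.0648 0.108 ]] [0.55088572 0.04634054 0.108     ] 10.992485972245813
screws [[ 0.4736 -0.0849  0.01  ]
 [ 0.4407  0.097   0.01  ]
 [ 0.6355  0.1354  0.01  ]
 [ 0.6687 -0.0471  0.01  ]] [0.55465187 0.0251286  0.01      ] 100.24521825531822
(array([-0.56091096, -0.40993883,  0.03128917]), array([-6.76106262e-04,  4.66725110e-04,  1.21583588e+00]))
(array([-0.56091096, -0.40993883,  0.03128917]), array([-5.14383690e-04, -7.45145325e-04, -1.92575660e+00]))
```

```bash
python3 -m pendant '[-0.28,-0.205,0.015,0,0,0.6,0, -0.28,-0.205,0.015,0,0,0.6,0, -0.28,-0.205,0.015,0,0,0.6,0, -0.28,-0.205,0.015,0,0,0.6,0, -0.28,-0.205,0.015,0,0,0.6,0, -0.28,-0.205,0.015,0,0,0.6,0, -0.28,-0.205,0.015,0,0,0.6,0, -0.28,-0.205,0.015,0,0,0.6,0]' 40
python3 -c "
from h import *
print(rel([.5675,-.044,.15],down(8)),telemetry.get_state()['joint_pos'])"
```

```text
clock: 1.1
tcp_pos: [0.3434, 0.2183, 0.2162]
tool_rot: [-180.0, 0.1, 131.7]
force: [0.1, 0.7, 0.2]
width: 0.0855
grasp_force: 0.0
(array([-0.34479465, -0.00726251,  0.06681496]), array([5.01899077e-04, 1.72017117e-03, 5.88538173e-01])) [ 32.51723765   3.67551146 -14.10125833  72.20808268  -0.1000526
  80.79646217]
```

```bash
python3 -m pendant '[-0.3448,-0.0073,0.067,0,0,0.5885,0, -0.3448,-0.0073,0.067,0,0,0.5885,0, -0.3448,-0.0073,0.067,0,0,0.5885,0, -0.3448,-0.0073,0.067,0,0,0.5885,0, -0.3448,-0.0073,0.067,0,0,0.5885,0, -0.3448,-0.0073,0.067,0,0,0.5885,0, -0.3448,-0.0073,0.067,0,0,0.5885,0.3, -0.3448,-0.0073,0.067,0,0,0.5885,0.3]'
python3 - <<'E'
from h import *
print(rel([.5675,-.044,.063],down(8)),telemetry.get_state()['joint_pos'],telemetry.get_state()['width'])
t=vision.capture("top")["frame"][110:250,220:360,::-1]; s=vision.capture("side")["frame"][130:260,220:350,::-1]
cv2.imwrite("pics/c2.png",np.hstack([cv2.resize(t,(400,400)),cv2.resize(s,(400,400))]))
E
```

```text
clock: 1.9
tcp_pos: [0.5695, -0.041, 0.1467]
tool_rot: [-179.9, 0.1, 98.3]
force: [-0.3, 0.6, 0.2]
width: 0.0601
grasp_force: 0.0
(array([-0.0026449 , -0.00226945,  0.08370202]), array([-0.00126994,  0.00088267,  0.00481128])) [-4.08039522e+00  2.45472281e+01  2.76390490e+00  6.82770877e+01
 -6.48266085e-02  7.76439729e+01] 0.060091430834753275
```

View pics/c2.png

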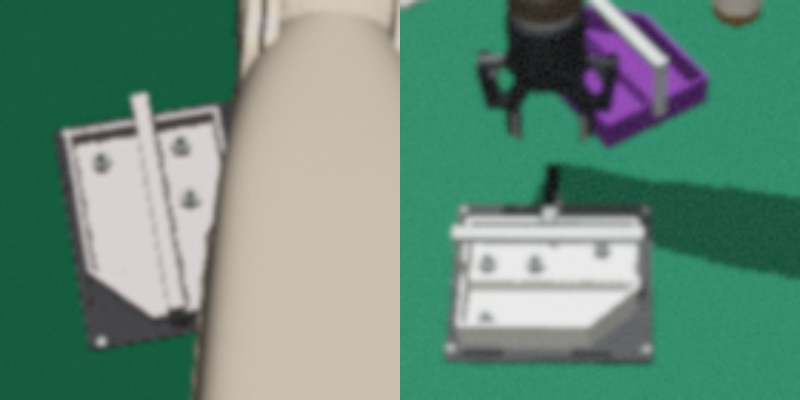

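The side view shows the fingers above the knob and in line with it (about (548,130) over the bar at (550,185)). I'll descend and grip.

```bash
python3 -m pendant '[-0.0026,-0.0023,0.03,0,0,0,0.3, -0.0026,-0.0023,0.06,0,0,0,0.3, -0.0026,-0.0023,0.084,0,0,0,0.3, -0.0026,-0.0023,0.084,0,0,0,0.5, -0.0026,-0.0023,0.084,0,0,0,0.8, -0.0026,-0.0023,0.084,0,0,0,1, -0.0026,-0.0023,0.084,0,0,0,1, -0.0026,-0.0023,0.084,0,0,0,1]' 30
python3 -m pendant '[0,0,0,0,0,0,1, 0,0,0,0,0,0,1, 0,0,0,0,0,0,1]'
python3 - <<'E'
from h import *
s=telemetry.get_state();print(s["width"],s["force"],s["ft_torque"],s["tool_rot"])
print(rel([.5675,-.044,.063],down(-79.2)))
E
```

```text
clock: 2.8
tcp_pos: [0.5696, -0.0387, 0.0679]
tool_rot: [179.4, -0.1, 98.7]
force: [7.0, 3.6, -4.5]
width: 0.0109
grasp_force: 35.4
clock: 3.1
tcp_pos: [0.5696, -0.0387, 0.0679]
tool_rot: [179.4, -0.1, 98.7]
force: [7.5, 3.5, -4.7]
width: 0.011
grasp_force: 35.4
0.010984669890471475 [ 7.50054845  3.52525255 -4.71509219] [ 0.75492894 -1.22260369  0.03663011] [ 1.79432080e+02 -6.86933800e-02  9.86600826e+01]
(array([-0.00488012, -0.00295032,  0.00490538]), array([ 0.00696985, -0.00855404,  1.53342795]))
```

Run:
```python
from h import *
s=vision.capture("side")["frame"][150:250,230:330,::-1]
cv2.imwrite("pics/c3.png",cv2.resize(s,(600,600),interpolation=cv2.INTER_CUBIC))
```

```text
(no output)
```

View pics/c3.png

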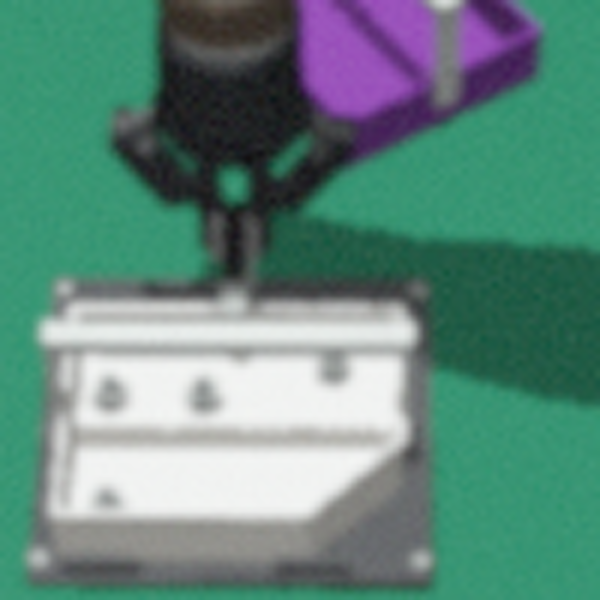

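The fingers are closed around the knob bar at (235,245), which is well centred. Now I'll turn it clockwise.

```bash
python3 -m pendant '[0,0,0,0,0,0.1,1, -0.001,0,0,0,0,0.2,1, -0.001,0,0,0,0,0.3,1, -0.002,0,0,0,0,0.4,1, -0.002,0,0,0,0,0.5,1, -0.003,0,0,0,0,0.6,1, -0.003,0,0,0,0,0.7,1, -0.003,0,0,0,0,0.8,1]' 40
python3 - <<'E'
from h import *
s=telemetry.get_state();print(s["width"],s["force"],s["ft_torque"],s["tool_rot"],s["joint_pos"])
print(rel([.5675,-.043,.063],down(-79.2)))
E
```

```text
clock: 3.95
tcp_pos: [0.571, -0.0392, 0.068]
tool_rot: [179.7, -0.7, 52.7]
force: [10.3, 10.4, -5.8]
width: 0.0111
grasp_force: 40.0
0.011146511932965538 [10.27659605 10.35073326 -5.79966105] [ 2.04039624 -1.76202084  0.06714054] [179.74284764  -0.73962522  52.70919215] [ -4.17870476  28.18975444  -4.15610369  57.03469084   0.47901825
 123.11635238]
(array([-0.00523981, -0.00050666,  0.00490193]), array([-4.34936339e-04, -1.39695153e-02,  7.31412829e-01]))
```

```bash
python3 -m pendant '[0.002,0,0,0,0,0.1,1, 0.003,0,0,0,0,0.2,1, 0.004,0,0,0,0,0.3,1, 0.004,0,0,0,0,0.4,1, 0.004,0,0,0,0,0.5,1, 0.004,0,0,0,0,0.6,1, 0.004,0,0,0,0,0.7,1, 0.004,0,0,0,0,0.76,1]'
python3 - <<'E'
from h import *
s=telemetry.get_state();print(s["width"],s["force"],s["ft_torque"],s["tool_rot"],s["joint_pos"])
E
```

```text
clock: 4.75
tcp_pos: [0.5719, -0.0402, 0.068]
tool_rot: [179.9, -0.5, 9.1]
force: [4.1, -0.7, -3.3]
width: 0.011
grasp_force: 43.9
0.011042324153825165 [ 4.060348   -0.69916193 -3.25135403] [-0.05740047 -1.01086933  0.78681142] [179.89463899  -0.47613081   9.08640638] [-4.01928579e+00  2.83759540e+01 -3.84031285e+00  5.72961137e+01
  5.34365923e-03  1.66894768e+02]
```

```bash
python3 -m pendant '[0,0,0,0,0,0,0.6, 0,0,0,0,0,0,0.5, 0,0,0,0,0,0,0.5, 0,0,-0.03,0,0,0,0.5, 0,0,-0.06,0,0,0,0.4, 0,0,-0.1,0,0,0,0.3, 0,0,-0.12,0,0,0,0.2, 0,0,-0.12,0,0,0,0.2]'
python3 -m pendant '[0,0.06,0,0,0,0,0.2, 0,-0.06,0,0,0,0,0.2, 0,-0.10,0,0,0,0,0.2, 0,-0.10,0,0,0,0,0.2]'
python3 - <<'E'
from h import *
s=telemetry.get_state();print(s["width"],s["force"],s["tool_rot"],s["tcp_pos"],s["joint_pos"])
t=vision.capture("top")["frame"][110:250,220:360,::-1]; s=vision.capture("side")["frame"][160:260,220:320,::-1]
cv2.imwrite("pics/c4.png",np.hstack([cv2.resize(t,(400,400)),cv2.resize(s,(400,400))]))
E
```

```text
clock: 5.55
tcp_pos: [0.5703, -0.0404, 0.1897]
tool_rot: [179.9, -0.4, 9.2]
force: [0.4, -0.7, 0.0]
width: 0.0682
grasp_force: 0.0
clock: 5.95
tcp_pos: [0.5512, 0.0571, 0.1838]
tool_rot: [-180.0, 0.1, 8.9]
force: [0.7, -0.0, -0.9]
width: 0.0684
grasp_force: 0.0
0.0683516522724307 [ 0.67271085 -0.0029494  -0.8625374 ] [-1.79971540e+02  1.30711576e-01  8.85399795e+00] [0.55120867 0.0571378  0.18382581] [5.90620767e+00 2.13736579e+01 3.67814923e+00 7.24364936e+01
 2.17005958e-02 1.77052217e+02]
```

View pics/c4.png

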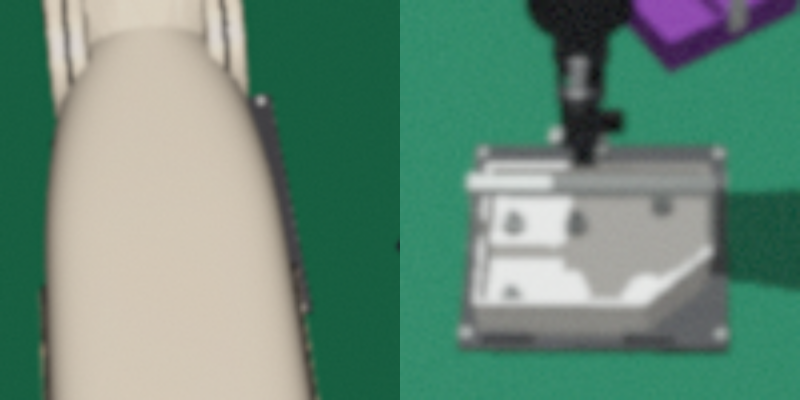

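The side view shows the clamp's light finger (at about (555,133)) now parallel to the tray side and clear of the rim. Next I'll take the handle.

Run:
```python
from h import *
print(rel([.553,.0515,.085],down(-79.2)),telemetry.get_state()['tcp_pos'])
```

```text
(array([0.0011497 , 0.01204753, 0.0989895 ]), array([-0.00240224,  0.00265868, -0.02163175])) [0.55016639 0.06300168 0.18402054]
```

```bash
python3 -m pendant '[0,0,0,0,0,0,0.1, 0,0,0,0,0,0,0.1, 0,0,0,0,0,0,0.1]'
python3 - <<'E'
from h import *
print(rel([.553,.0515,.085],down(-79.2)),telemetry.get_state()['tcp_pos'])
E
```

```text
clock: 6.35
tcp_pos: [0.5521, 0.0574, 0.1849]
tool_rot: [180.0, 0.0, 9.1]
force: [-0.6, -0.4, 0.2]
width: 0.077
grasp_force: 0.0
(array([5.49982121e-05, 5.95856031e-03, 9.98856099e-02]), array([ 0.00020865,  0.00071783, -0.02962563])) [0.55207005 0.05740774 0.18488431]
```

```bash
python3 -m pendant '[0,0.006,0.03,0,0,-0.03,0.1, 0,0.006,0.06,0,0,-0.03,0.1, 0,0.006,0.085,0,0,-0.03,0.1, 0,0.006,0.1,0,0,-0.03,0.1, 0,0.006,0.1,0,0,-0.03,0.1, 0,0.006,0.1,0,0,-0.03,0.5, 0,0.006,0.1,0,0,-0.03,0.8, 0,0.006,0.1,0,0,-0.03,1]' 60
python3 -m pendant '[0,0,0,0,0,0,1, 0,0,0,0,0,0,1, 0,0,0,0,0,0,1, 0,0,0,0,0,0,1]' 110
python3 - <<'E'
from h import *
s=telemetry.get_state();print(s["force"],s["ft_torque"],s["tcp_pos"],s["joint_pos"])
E
```

```text
clock: 7.15
tcp_pos: [0.5542, 0.0524, 0.0867]
tool_rot: [180.0, -0.2, 10.9]
force: [-0.1, -0.8, 0.6]
width: 0.0338
grasp_force: 0.0
clock: 7.55
tcp_pos: [0.5538, 0.0522, 0.0864]
tool_rot: [179.9, -0.1, 10.9]
force: [-0.6, -3.1, 6.0]
width: 0.012
grasp_force: 107.7
[-0.64054052 -3.14976586  6.01437037] [-0.44292676  0.14537604 -0.01480078] [0.55384113 0.05217767 0.08643645] [ 5.41053082e+00  2.58425118e+01 -4.92222154e+00  5.91147063e+01
 -5.23308383e-02  1.74526190e+02]
```

```bash
python3 -m pendant '[0,0,-0.005,0,0,0,1, 0,0,-0.012,0,0,0,1, 0,0,-0.02,0,0,0,1, 0,0,-0.03,0,0,0,1, 0,0,-0.042,0,0,0,1, 0,0,-0.055,0,0,0,1, 0,0,-0.068,0,0,0,1, 0,0,-0.08,0,0,0,1]'
python3 -m pendant '[0,0,-0.013,0,0,0,1, 0,0,-0.026,0,0,0,1, 0,0,-0.039,0,0,0,1, 0,0,-0.052,0,0,0,1, 0,0,-0.065,0,0,0,1, 0,0,-0.078,0,0,0,1, 0,0,-0.09,0,0,0,1, 0,0,-0.1,0,0,0,1]'
python3 - <<'E'
from h import *
s=telemetry.get_state();print(s["force"],s["ft_torque"],s["joint_pos"])
s=vision.capture("side")["frame"][100:260,200:400,::-1]
cv2.imwrite("pics/c5.png",cv2.resize(s,(750,600)))
E
```

```text
clock: 8.35
tcp_pos: [0.5533, 0.0526, 0.1669]
tool_rot: [-180.0, -0.1, 10.9]
force: [0.3, 0.4, -5.1]
width: 0.0116
grasp_force: 107.5
clock: 9.15
tcp_pos: [0.5531, 0.0526, 0.2667]
tool_rot: [180.0, -0.1, 10.9]
force: [-0.8, -0.6, -4.8]
width: 0.0119
grasp_force: 107.5
[-0.81085354 -0.60081172 -4.77018969] [0.01168013 0.0062151  0.02166529] [5.42856247e+00 1.95731634e+01 1.34299980e+01 8.38043460e+01
 2.09834926e-03 1.74524328e+02]
```

View pics/c5.png

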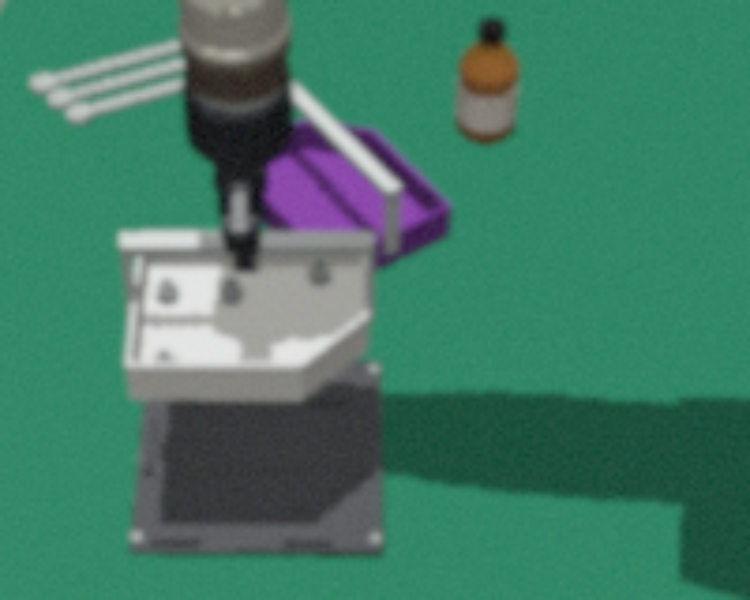

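The tray is lifted level and hangs well clear of the dock, with its fittings inside. The last joint is near its limit, so I'll yaw the tray 30 degrees in the air. Its cut corner will then face the base and the tip is a plain wrist pitch.

```bash
python3 -m pendant '[0,0,0,0,0,-0.04,1, 0,0,0,0,0,-0.11,1, 0,0,0,0,0,-0.18,1, 0,0,0,0,0,-0.26,1, 0,0,0,0,0,-0.34,1, 0,0,0,0,0,-0.42,1, 0,0,0,0,0,-0.48,1, 0,0,0,0,0,-0.52,1]'
python3 -m pendant '[0,0,0,0,0,0,1, 0,0,0,0,0,0,1, 0,0,0,0,0,0,1]'
python3 -m pendant '[0,0,0,-0.01,0.01,0,1, 0,0,0,-0.03,0.03,0,1, 0,0,0,-0.055,0.055,0,1, 0,0,0,-0.08,0.08,0,1, 0,0,0,-0.105,0.105,0,1, 0,0,0,-0.13,0.13,0,1, 0,0,0,-0.155,0.155,0,1, 0,0,0,-0.18,0.18,0,1]'
python3 -m pendant '[0,0,0,-0.025,0.025,0,1, 0,0,0,-0.05,0.05,0,1, 0,0,0,-0.075,0.075,0,1, 0,0,0,-0.1,0.1,0,1, 0,0,0,-0.125,0.125,0,1, 0,0,0,-0.15,0.15,0,1, 0,0,0,-0.175,0.175,0,1, 0,0,0,-0.19,0.19,0,1]'
for i in 1 2 3; do python3 -m pendant '[0,0,0,0,0,0,1, 0,0,0,0,0,0,1, 0,0,0,0,0,0,1, 0,0,0,0,0,0,1, 0,0,0,0,0,0,1, 0,0,0,0,0,0,1, 0,0,0,0,0,0,1, 0,0,0,0,0,0,1]'|tail -6; done
python3 - <<'E'
from h import *
s=telemetry.get_state();print(s["force"],s["joint_pos"],s["qvel"],s["tcp_pos"])
M=R.from_euler('xyz',s["tool_rot"],degrees=True).as_matrix(); d=M@[-.7071,-.7071,0]
print("tilt",np.degrees(np.arccos(-M[2,2])),"corner dir",d, -np.degrees(np.arcsin(d[2])))
s=vision.capture("side")["frame"][130:250,200:350,::-1]
cv2.imwrite("pics/c6.png",cv2.resize(s,(750,600),interpolation=cv2.INTER_CUBIC))
E
```

```text
clock: 10.0
tcp_pos: [0.5528, 0.0525, 0.265]
tool_rot: [-180.0, 0.0, 40.8]
force: [0.7, -0.4, -3.9]
width: 0.0121
grasp_force: 107.5
clock: 10.3
tcp_pos: [0.553, 0.0525, 0.2652]
tool_rot: [-180.0, 0.0, 40.7]
force: [-0.9, -0.2, -5.3]
width: 0.0117
grasp_force: 107.5
clock: 11.1
tcp_pos: [0.5523, 0.0525, 0.2652]
tool_rot: [169.5, -10.3, 41.6]
force: [-0.6, -0.2, -4.8]
width: 0.012
grasp_force: 107.5
clock: 11.9
tcp_pos: [0.5513, 0.0525, 0.2643]
tool_rot: [157.9, -20.6, 44.8]
force: [0.2, 0.5, -4.3]
width: 0.0118
grasp_force: 107.6
clock: 12.7
tcp_pos: [0.5531, 0.0525, 0.2653]
tool_rot: [157.8, -20.7, 44.8]
force: [0.2, -0.0, -5.4]
width: 0.0119
grasp_force: 107.6
clock: 13.5
tcp_pos: [0.5531, 0.0525, 0.2653]
tool_rot: [157.8, -20.7, 44.8]
force: [1.3, -1.0, -5.2]
width: 0.0119
grasp_force: 107.6
clock: 14.3
tcp_pos: [0.553, 0.0526, 0.2653]
tool_rot: [157.8, -20.7, 44.8]
force: [0.5, 0.0, -5.8]
width: 0.0117
grasp_force: 107.6
[ 0.48485099  0.04808783 -5.78002469] [  9.04013098  -1.89856062 -20.48007695  42.11477356  -6.62127513
 146.60979951] [0.08291799 0.00164905 0.08705    0.04198302 0.07535569 0.11171064] [0.55304674 0.05255559 0.26528126]
tilt 29.977566469069885 corner dir [-0.86377153  0.06498732 -0.49965609] 29.977249519436523
```

View pics/c6.png

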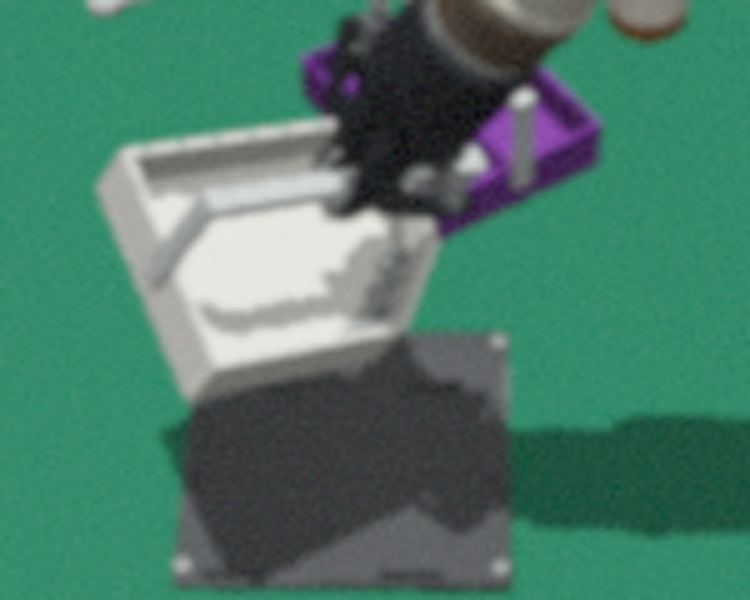

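The tray is tipped 29.98 degrees with its cut corner lowest. The fittings form a cluster against the diagonal wall at about (385,285), and the rest of the visible floor is empty. I'll use the last picture to count them.

Run:
```python
from h import *
f=np.mean([vision.capture("side")["frame"].astype(float) for _ in range(12)],0)
g=f[165:205,255:300,::-1]; g=np.clip(g*1.3,0,255).astype(np.uint8)
t=vision.capture("top")["frame"][110:250,220:360,::-1]
s=telemetry.get_state(); print(s["clock"],s["tool_rot"],s["width"],s["force"])
cv2.imwrite("pics/c7.png",np.hstack([cv2.resize(g,(500,450),interpolation=cv2.INTER_CUBIC),cv2.resize(t,(300,450))]))
```

```text
15.0 [157.80719077 -20.69323273  44.79984094] 0.011924143547387326 [-0.31673492  0.19940556 -3.9749944 ]
```

View pics/c7.png

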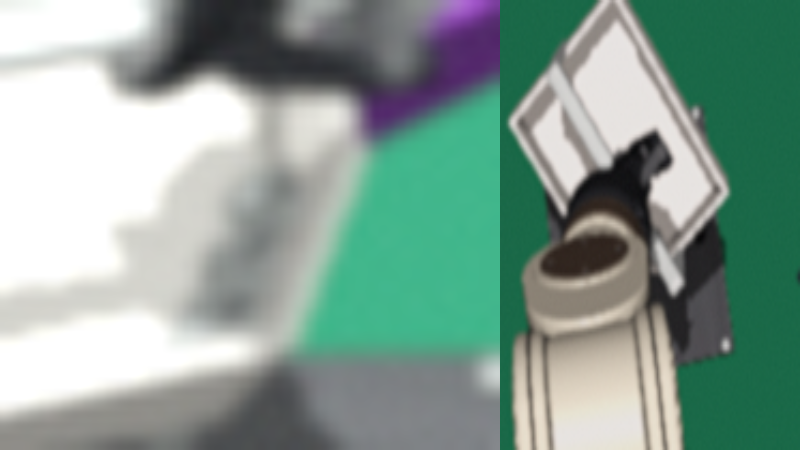

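The top view shows the upper floor and the (-x,-y) corner and wall (from (728,190) to about (670,255)) empty. The side crop shows the fittings in a column along the diagonal wall ((265,185) to (215,310)). The readings are steady, so I'm handing in.

```bash
python3 -c "
from cell import order; print(order.sign_off())"
```

```text
the job is handed in; nothing more can be done
None
```

The job is handed in: clamp turned to its stop, tray lifted clear and held still at 30° with its cut corner lowest, and the fittings gathered there as far as the pictures show; they were too blurred to count all four, but none showed anywhere else.

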